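# Fit the cup head to the bench shaker and hold a paint bottle pressed in it

## Task

Mix the round-shouldered, screw-capped paint bottle on the touch-start shaker: first take the cup head out of the wooden rest block, fit its stem fully home in the bore of the shaker's drive hub and let go of it. Then stand the bottle upright in the cup and press it down until the sprung hub reaches its lower stop, and finish while still holding the bottle pressed down there. Leave the flat disc head, the jar, the dropper bottle and everything else on the bench where it stands.

Things in the scene. Friction and masses are not known exactly. Their poses are not given: they have to be found in the camera images.
- cup_center (a point): centre of the cup head, a loose black rubber cup on a foot and a pin-like stem: on its axis, half-way up the cup's outer wall. Wall 52 mm across, straight, from 12 mm below to 12 mm above this point; round well in its top 44 mm across and 18 mm deep, so its floor is 6 mm below this point. z is its axis, up. 90 g
- cup_seat (a point): the cup head's seat: centre of the flat underside of its foot, 22 mm below cup_center. The foot is 28 mm across, 10 mm tall, under the cup; from the seat a steel stem 8 mm across points down 20 mm, its last 5.5 mm tapered to 3.4 mm. In the rest block the seat is 32 mm above the bench
- disc_center (a point): centre of the other head, a black rubber flat disc 68 mm across and 12 mm thick on the same foot and stem, in the other hole of the rest block; it is left there
- rest: fixed wooden rest block 200 mm (its x) by 40 mm (its y) by 32 mm tall, origin under its centre. It has two holes 11 mm across and 25 mm deep, 50 mm to either side of its centre along x; each of the two heads stands upright with its stem in a hole and its seat on the block's top. Which head is in which hole varies
- mixer: fixed bench shaker (a vortex mixer), a squat grey case 125 mm (x) by 120 mm (y) and 75 mm tall, its knob and rocker switch on the -x face; origin on the bench under its centre. The round metal drive hub stands up out of the middle of its top, on the axis through the origin
- hub_bore (a point): centre of the mouth of the bore in the top face of the shaker's drive hub, 95 mm above the bench when the hub is up; moves with the hub. Hub 32 mm across, top 20 mm clear of the case when up. Bore 10 mm across, 24 mm deep, mouth countersunk to 17 mm across over 5 mm, for the stem of a head; the foot's underside then rests on the hub's top. z up
- hub (a joint): how far the sprung hub is pressed down, m: 0 = up, 0.008 = at its lower stop. The spring pushes back with about 5 N at the start and 13 N at the stop; the head and the bottle resting on it do not press it down by their weight
- bottle_center (a point): centre (on the axis, half-way up) of the paint bottle to be mixed: white plastic, round shoulders, black ribbed screw cap; 38 mm across, 94 mm tall; side straight from 4 to 58 mm above its base, shoulder to 71 mm, cap 26 mm across on the top 20 mm. Stands on the bench, base 47 mm below this point; z up. 60 to 130 g
- jar_center (a point): centre of the squat jar, a bystander: white plastic, black lid nearly as wide as the jar, 46 mm across, 51 mm tall
- dropper_center (a point): centre of the slim dropper bottle, a bystander: white plastic, black pointed tip, 26 mm across, 82 mm tall
- silo: bystander: tinplate and copper model silo on four legs, 85 mm square foot, 170 mm tall; origin under its centre
- gas_can: bystander: yellow gas can 52 mm across, 180 mm tall; origin under its centre
- hopper: bystander: copper model hopper trough, 95 by 150 mm, 75 mm tall; origin under its centre
- truck: bystander: yellow model dump truck, 60 by 150 mm, 70 mm tall; origin under its centre
- driver: bystander: screwdriver 170 mm long lying on the bench; origin under its middle
There are look-alikes about, which are no part of the job. Leave any red look-alike of the part that bears cup_center alone. Leave any red look-alike of the part that bears bottle_center alone.

How it is judged:
On the way:
1. the cup head is seated on the raised drive hub, its stem fully in the bore, and let go of (z of cup_center in the frame of hub_bore between 0.018 and 0.025 m and horizontal distance between cup_center and hub_bore below 0.004 m and angle between cup_center's own z axis and vertical below 0.08 rad and value of joint hub below 0.002 m and contact force between each of the fingers, the arm and cup below 0.1 N), for 0.3 s.
At the end, for the whole second after the job is handed in: Cup head on the hub, stem in the bore (seat within 3 mm, axis within 4 mm, upright within 0.08 rad); bottle on the cup's floor (within 4 mm, axis within 8 mm, upright within 0.12 rad), pushed down with over 4 N, fingers on it; hub held still, at least 6 of its 8 mm down (z of cup_center in the frame of hub_bore between 0.018 and 0.025 m and horizontal distance between cup_center and hub_bore below 0.004 m and angle between cup_center's own z axis and vertical below 0.08 rad and z of bottle_center in the frame of cup_center between 0.037 and 0.044 m and horizontal distance between bottle_center and cup_center below 0.008 m and angle between bottle_center's own z axis and vertical below 0.12 rad and value of joint hub above 0.006 m and velocity of joint hub below 0.01 m/s and linear speed of bottle below 0.02 m/s and contact force between bottle and cup above 4 N and contact force between the fingers and bottle above 2 N); the arm keeps its last pose, push and grip.
It fails at once if a bystander is moved more than 30 mm (distance of any of disc_center, jar_center, dropper_center, silo, gas_can, hopper, truck, driver from where it was at the start of the episode above 0.03 m).
It also fails if it takes over 64 s, if anything falls off the work surface, if the arm or the gripper's body presses on something with over 40 N, if the wrist force passes 120 N, or if a joint passes its speed limit or range.

## Robot

A 6-joint arm with a two-finger parallel gripper is mounted at the origin on the work surface. World frame = base frame: x ahead of the robot, y to its left, z up, the work surface at z = 0. Lengths are in m, angles in rad, forces in N, time in s.
With the tool pointing down it reaches from about 0.35 to 1 m from the base axis. Payload 7.1 kg.
Tool frame: the origin (TCP) lies at the very end of the fingers, on their centre line; the grasp point (between the pads) lies robot.pinch_z behind it (robot.pinch_z is the distance from the TCP to the grasp point, in m); z points along the fingers, y is the direction in which the jaws open and shut (so a half turn about z gives the same grasp; the last joint's range is limited). The gripper opens to 85 mm and grips with 20 to 120 N. Pads are 22 mm wide; open, the fingers measure 114 mm over their backs; the gripper's body (76 mm by 85 mm) begins 54 mm behind the grasp point. The pads swing forward as they close: fully open they stand 13 mm farther back than shut.
Start: joints at [-1.135, 0.423, 1.63, -0, 1.089, -0.019], TCP at [0.275, -0.561, 0.231] pointing down, gripper open.
Joint ranges: [-3, 3], [-0.9, 2.11], [0.09, 2.58], [-1.31, 4.45], [0.11, 2.69], [-2.54, 2.54]. Speed limits (rad/s): [2.39, 2.39, 3.01, 3.14, 3.14, 3.14].

## Interface

Orientations are given as a 3x3 rotation matrix whose columns are the frame's x, y, z axes.
In Python, from workcell import robot gives the robot as it stands.
- The arm moves only by the tool send_rows, never from a script. Its argument "deltas" is text: rows parted by semicolons, each of 5 numbers parted by spaces: the gripper's target within -1 to 1 (shut at 1, half-way at 0, fully open at -1), then the shift along the tool's x, y, z as a fraction of full scale, then the turn about the tool's z as a fraction of full scale. In form: jaw x y z twist; .... A call has 1 to 8 rows; each row shifts and turns the commanded pose from where the row before left it, along the tool's axes as they then stand; what a row does not reach is not made up. Full scale, the value 1, is 50 mm for a shift and pi/4 rad for a turn. A row lasts 1/8 s, in which the tool goes at most 62.5 mm and 10.7 degrees, less where a joint would pass 70% of its speed; a pose out of reach is approached as far as the arm can. A call with a number of a shift or a turn outside -1 to 1 is refused whole. A call with a gripper value outside its range is refused whole. The fingers move at their own pace and stop on an object; "squeeze" is the grip in N (left out, the last holds). Time passes only in rows, so rows that do not move let the fingers close. It gives the time, the measured TCP pose, the force and the opening at its end, in the units of the state.
- robot.get_obs(): the state, without advancing time (a new reading comes with each control period).
- robot.get_image(name): name is "scene" or "side" or "wrist"; returns a dict with "frame" (480x640x3 uint8, blue, green, red), "intrinsics" (3x3 intrinsics, pixels), "eye" and "orientation" of the camera in the world. Camera axes: x right, y down, z forward; pixel columns grow to the right and rows downward; lengths in m; the calibration is good to about 2 mm. A picture is of the moment at which its call begins. There is no depth.
- robot.hand_in(): hands the job in, once; it reports no verdict.
The state is a dict: "time": time; "joint_positions": joint angles; "qvel": joint speeds; "tau": joint torques, N m; "tool_pos": TCP position; "ee_rot": TCP orientation; "force": force on the tool from outside, world axes, zero at the start; "wrist_torque": the same for the moment, N m; "opening": finger opening in m.
Only numpy, scipy, OpenCV 4.12 (cv2) and the standard library are available. Lean on these libraries where they do the work, as an engineer would, in place of code of your own. Each camera call takes 0.05 s, during which the arm holds its last target. There are 200 camera calls.

## Working session

There is one attempt and no reset: what is moved stays moved. The work goes in short steps, Python scripts to look and compute and a tool call to move; the robot and the scene stay as the last step left them, time stands still between calls to the robot, and variables do not carry over. Pictures are saved under pics/ and viewed, about 8 in all and at most 12, crops included, and the job is handed in when it is done.

Besides the shell and the picture viewer there is one more tool, called by a JSON object that holds its "method" and its "body", one argument or row to a line. send_rows: Moves the arm, as the interface text tells. Its arguments: {"type":"object","properties":{"deltas":{"type":"string"},"squeeze":{"type":"number"}},"required":["deltas"]}

```bash
mkdir -p pics; ls; cat > h.py <<'E'
import numpy as np, cv2
from workcell import robot
def shot(n,f):
    d=robot.get_image(n); cv2.imwrite('pics/'+f,d['frame']); np.savez('pics/'+f[:-4],K=d['intrinsics'],e=d['eye'],R=d['orientation'],f=d['frame']); return d
def load(f): return np.load('pics/'+f+'.npz')
def ray(d,u,v):
    r=d['R']@np.linalg.inv(d['K'])@np.array([u,v,1.]); return r/np.linalg.norm(r)
def onz(d,u,v,z):
    r=ray(d,u,v); return d['e']+r*(z-d['e'][2])/r[2]
def proj(d,p):
    q=d['K']@(d['R'].T@(np.array(p)-d['e'])); return q[:2]/q[2]
E
python3 - <<'E'
from h import *
print(robot.pinch_z,robot.get_obs())
for n in('scene','side','wrist'):
    d=shot(n,n+'0.png'); print(n,d['eye'],d['orientation'].round(3).tolist(),d['intrinsics'].tolist())
a=[cv2.imread(f'pics/{n}0.png') for n in('scene','side')]
E
```

```text
pics
0.0187 {'time': 0.0, 'joint_positions': array([-1.13500220e+00,  4.23845296e-01,  1.63069170e+00,  1.70474706e-05,
        1.08859561e+00, -1.90367505e-02]), 'qvel': array([-0.0003013 ,  0.00066845, -0.00020519, -0.00079447, -0.00116487,
        0.000421  ]), 'tau': array([-1.50827884e-03, -5.57388389e+01, -2.81744689e+01, -9.73183023e-05,
        7.29456558e-03, -1.56736729e-05]), 'tool_pos': array([ 0.27434491, -0.56096107,  0.23054224]), 'ee_rot': array([[ 8.98338832e-01,  4.39302786e-01, -6.36366796e-04],
       [ 4.39303244e-01, -8.98337739e-01,  1.40239236e-03],
       [ 4.44025642e-05, -1.53938152e-03, -9.99998814e-01]]), 'force': array([ 0.16692431,  0.37744066, -0.279236  ]), 'wrist_torque': array([-0.00842102, -0.00679331, -0.0366512 ]), 'opening': 0.08541172549338823}
scene [ 1.41476983 -0.46053795  0.84531337] [[0.466, 0.534, -0.706], [0.885, -0.295, 0.361], [-0.016, -0.793, -0.61]] [[550.6231696886283, 0.0, 321.38319887378424], [0.0, 550.6231696886283, 241.54206374872834], [0.0, 0.0, 1.0]]
side [0.50984777 1.03413471 0.97597857] [[-1.0, -0.009, 0.023], [-0.023, 0.661, -0.75], [-0.008, -0.751, -0.661]] [[571.2693265888719, 0.0, 320.4020376741515], [0.0, 571.2693265888719, 231.55012122488895], [0.0, 0.0, 1.0]]
wrist [ 0.3365038  -0.52949939  0.37229569] [[0.438, -0.863, -0.251], [-0.899, -0.421, -0.12], [-0.002, 0.278, -0.961]] [[386.4437521561504, 0.0, 318.0531709752682], [0.0, 386.4437521561504, 240.39102645805332], [0.0, 0.0, 1.0]]
```

View pics/scene0.png

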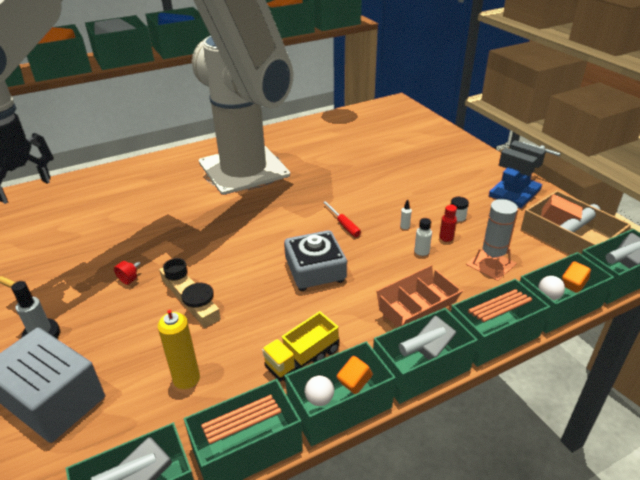

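View pics/side0.png

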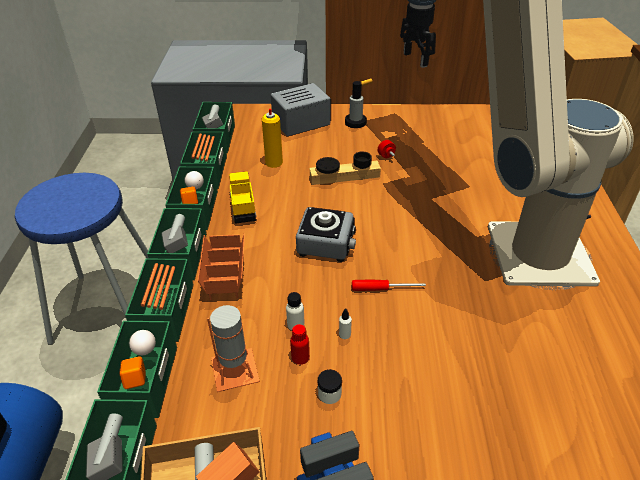

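Scene/side pictures: the candidates for the bottle are the white capped one at scene (423,238) / side (295,312), which fits (round shoulders, ribbed cap), the red look-alike (448,224)/(300,345), the dropper (405,216)/(345,324) and the jar (459,208)/(330,386). For the cup, the smaller black head at scene (176,270) / side (362,160) fits. The wide disc is at (198,295)/(327,165), and a red look-alike cup lies at (126,271)/(387,149). I'll confirm in one enlarged crop.

```bash
python3 - <<'E'
from h import *
s=cv2.imread('pics/scene0.png'); d=cv2.imread('pics/side0.png')
def c(i,x,y,w,h,k): return cv2.resize(i[y:y+h,x:x+w],None,fx=k,fy=k,interpolation=cv2.INTER_CUBIC)
top=np.hstack([c(s,150,250,80,60,5),c(s,385,185,80,60,5)])
bot=np.hstack([c(d,300,140,80,60,5),c(d,275,280,80,60,5)])
cv2.imwrite('pics/crop1.png',np.vstack([top,bot]))
E
```

```text
(no output)
```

View pics/crop1.png

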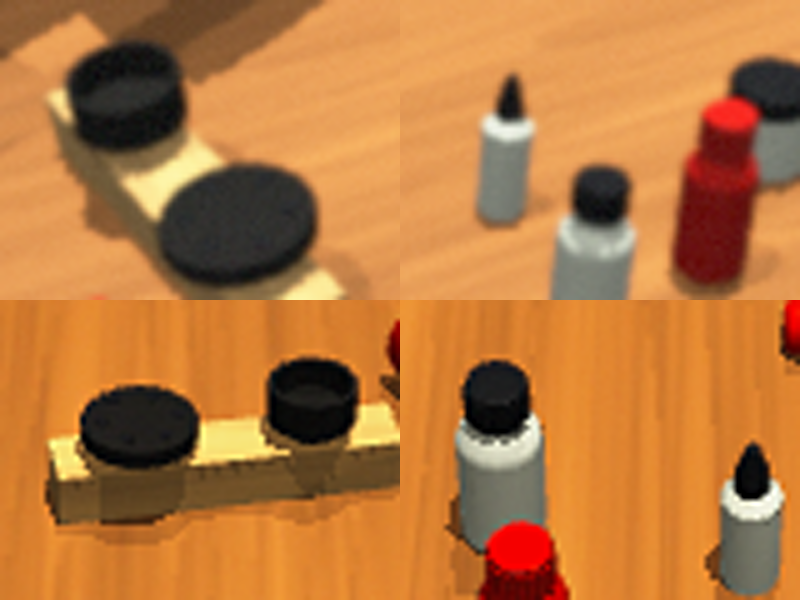

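The crop confirms it: cup with a well at scene (175,269) / side (363,160), and ribbed-cap white bottle at scene (504,213) cap / side (294,299) cap.

```bash
python3 - <<'E'
from h import *
S=load('scene0');D=load('side0')
def tri(a,b):
    r1=ray(S,*a);r2=ray(D,*b);A=np.stack([r1,-r2],1);t=np.linalg.lstsq(A,D['e']-S['e'],rcond=None)[0]
    p=S['e']+t[0]*r1;q=D['e']+t[1]*r2;return (p+q)/2,np.linalg.norm(p-q)
def blobs(d,box,thr=75):
    x,y,w,h=box;f=d['f'][y:y+h,x:x+w].astype(int)
    m=((f.max(2)<thr)&(f.max(2)-f.min(2)<25)).astype(np.uint8)
    n,l,st,c=cv2.connectedComponentsWithStats(m)
    return [(st[i].tolist(),(st[i][0]+x+(st[i][2]-1)/2,st[i][1]+y+(st[i][3]-1)/2),c[i]+[x,y]) for i in range(1,n) if st[i][4]>60]
for n,bs,bd,z in (('cup',(160,255,29,27),(350,150,24,20),.054),('disc',(180,280,38,30),(314,155,28,20),.06),('cap',(412,215,20,18),(285,290,20,20),.084)):
    a=blobs(S,bs);b=blobs(D,bd)
    for q in a:print(n,'S',q[0],q[2],onz(S,*q[2],z))
    for q in b:print(n,'D',q[0],q[2],onz(D,*q[2],z))
    print(tri(a[0][2],b[0][2]))
for d,n,x,y,w,h,k in((S,'s',275,225,80,70,5),(D,'d',290,200,75,70,5)):
    cv2.imwrite(f'pics/mx_{n}.png',cv2.resize(d['f'][y:y+h,x:x+w],(400,350),interpolation=2))
cv2.imwrite('pics/mx.png',np.hstack([cv2.imread('pics/mx_s.png'),cv2.imread('pics/mx_d.png')]))
E
```

```text
cup S [4, 3, 22, 22, 394] [174.8071066  268.95685279] [ 0.42895308 -0.32508735  0.054     ]
cup D [4, 2, 17, 17, 247] [361.95951417 159.6194332 ] [ 0.43005406 -0.32417659  0.054     ]
(array([ 0.4297077 , -0.32492532,  0.05399763]), np.float64(0.001048630225197134))
disc S [2, 4, 31, 23, 562] [196.90035587 294.95907473] [ 0.54142274 -0.30879782  0.06      ]
disc D [2, 2, 23, 17, 303] [327.22772277 165.13531353] [ 0.52842901 -0.28707361  0.06      ]
(array([ 0.52827322, -0.30614941,  0.04738743]), np.float64(0.0013111032361857223))
cap S [8, 4, 10, 11, 97] [424.62886598 224.03092784] [0.59086743 0.23411078 0.084     ]
cap D [3, 2, 13, 15, 161] [293.80124224 299.55279503] [0.59081556 0.23634128 0.084     ]
(array([0.59049891, 0.2350485 , 0.0830654 ]), np.float64(0.0010831583840930788))
```

View pics/mx.png

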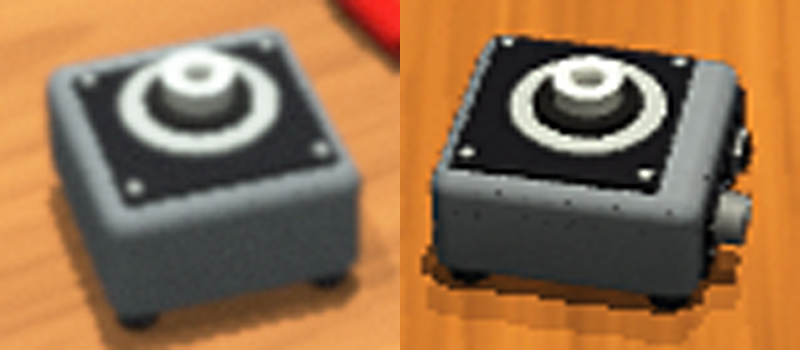

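```bash
cat >> h.py <<'E'
def plan(t,yaw=None):
    o=robot.get_obs();R=o['ee_rot'];y=np.arctan2(R[1,0],R[0,0])
    dy=0 if yaw is None else yaw-y
    dy=(dy+np.pi)%(2*np.pi)-np.pi
    c,s=np.cos(dy),np.sin(dy);R2=np.array([[c,-s,0],[s,c,0],[0,0,1]])@R
    e=np.array(t)-o['tool_pos']
    print('tcp',o['tool_pos'].round(4),'yaw',round(y,3),'twist total',round(-dy/(np.pi/4),3),'shift total after twist',(R2.T@e/.05).round(3),'| before',(R.T@e/.05).round(3),'q',o['joint_positions'].round(2),'F',o['force'].round(1),'open',round(o['opening'],4),'t',o['time'])
E
python3 - <<'E'
from h import *
S=load('scene0');D=load('side0')
print('bore',onz(S,315,239.4,.095),onz(D,324.7,215.4,.095))
print('dropper',onz(S,405.5,218,.03),'red',onz(S,448,226,.04),'jar',onz(S,459,208,.03),onz(D,330,386,.025),'redcup',onz(S,126,271,.026))
plan([.43,-.325,.15],.19)
E
```

```text
bore [ 0.53189777 -0.02555626  0.095     ] [ 0.53089766 -0.02524019  0.095     ]
dropper [0.48728388 0.25646302 0.03      ] red [0.57795847 0.31965157 0.04      ] jar [0.51745958 0.40451076 0.03      ] [0.51355893 0.40441186 0.025     ] redcup [ 0.34669861 -0.42143286  0.026     ]
tcp [ 0.2744 -0.561   0.2307] yaw 0.455 twist total 0.337 shift total after twist [ 3.948 -4.046  1.619] | before [ 4.87  -2.872  1.618] q [-1.14  0.42  1.63  0.    1.09 -0.02] F [-0.8  0.1 -0.2] open 0.0852 t 0.15
```

{"method": "send_rows", "body": {
  "deltas": "-1 0 0 0 0.17; -1 0 0 0 0.167; -1 0.65 -0.65 0 0; -1 0.65 -0.65 0 0; -1 0.65 -0.65 0 0; -1 0.65 -0.65 0 0; -1 0.65 -0.65 0 0; -1 0.65 -0.65 0.6 0",
  "squeeze": 30
}}

```text
time: 1.15
tool_pos: [0.4312, -0.333, 0.2029]
ee_rot: [[0.982, 0.189, 0.004], [0.189, -0.982, -0.003], [0.003, 0.004, -1.0]]
force: [0.3, -0.5, 0.6]
opening: 0.0854
```

{"method": "send_rows", "body": {
  "deltas": "-1 0.05 -0.15 0.5 0; -1 0 0 0.5 0; -1 0 0 0 0; -1 0 0 0 0"
}}

```text
time: 1.65
tool_pos: [0.4306, -0.3257, 0.152]
ee_rot: [[0.982, 0.189, 0.001], [0.189, -0.982, -0.0], [0.0, 0.001, -1.0]]
force: [-0.2, -0.7, -0.0]
opening: 0.0855
```

```bash
python3 - <<'E'
from h import *
plan([.43,-.325,.034],.19)
d=shot('wrist','w1.png');print(proj(d,[.43,-.325,.066]), proj(d,[.43,-.325,.054]))
E
```

```text
tcp [ 0.4306 -0.3257  0.152 ] yaw 0.19 twist total -0.0 shift total after twist [-0.009 -0.018  2.359] | before [-0.009 -0.018  2.359] q [-0.67  0.41  1.88 -0.    0.86  0.71] F [-0.2 -0.7 -0. ] open 0.0855 t 1.65Traceback (most recent call last):
  File "<stdin>", line 3, in <module>
  File "h.py", line 11, in proj
    q=d['K']@(d['R'].T@(np.array(p)-d['e'])); return q[:2]/q[2]
      ~^^^^^
KeyError: 'K'
```

View pics/w1.png

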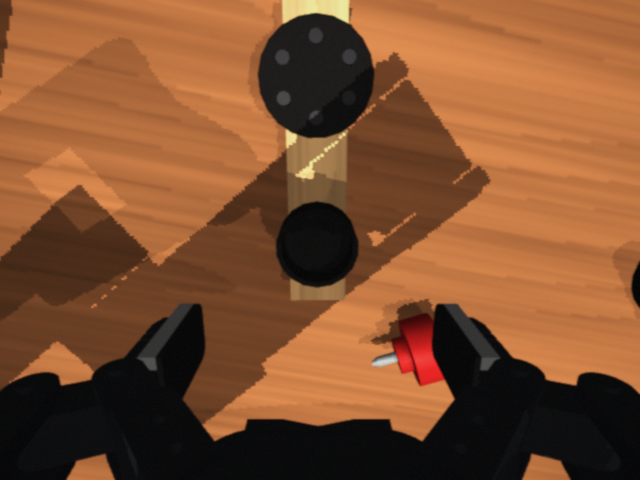

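Wrist view: the cup is at (317,244), centred between the pads, with the disc at (316,75). The red look-alike at (420,350) lies clear behind the right finger's path.

```bash
python3 - <<'E'
from h import *
d=load('w1')
f=d['f'][195:295,270:365].astype(int); m=((f.max(2)<45)&(f.max(2)-f.min(2)<14)).astype(np.uint8)
n,l,st,c=cv2.connectedComponentsWithStats(m);i=1+st[1:,4].argmax();print(st[i],c[i]+[270,195])
u=c[i]+[270,195];print(onz(d,*u,.058),proj(d,[.43,-.325,.058]))
E
```

```text
[   7    7   80   84 5257] [316.63344113 244.30568765]
[ 0.42879142 -0.32389339  0.058     ] [318.69690479 242.8298826 ]
```

{"method": "send_rows", "body": {
  "deltas": "-1 -0.016 -0.028 0.5 0; -1 0 0 0.5 0; -1 0 0 0.5 0; -1 0 0 0.4 0; -1 0 0 0.3 0; -1 0 0 0.16 0; -1 0 0 0 0"
}}

```text
time: 2.58
tool_pos: [0.4292, -0.3241, 0.0333]
ee_rot: [[0.982, 0.189, -0.0], [0.189, -0.982, 0.0], [-0.0, -0.0, -1.0]]
force: [0.1, 0.3, -0.7]
opening: 0.0851
```

{"method": "send_rows", "body": {
  "deltas": "0 0 0 0 0; 0.3 0 0 0 0; 0.5 0 0 0 0; 1 0 0 0 0; 1 0 0 0 0; 1 0 0 0 0"
}}

```text
time: 3.32
tool_pos: [0.4296, -0.3243, 0.0342]
ee_rot: [[0.982, 0.189, 0.001], [0.189, -0.982, -0.001], [0.001, 0.001, -1.0]]
force: [-0.9, 0.2, 4.3]
opening: 0.052
```

```bash
python3 - <<'E'
from h import *
plan([.43,-.325,.034],.19)
shot('wrist','w2.png')
shot('side','s2.png')
E
```

```text
tcp [ 0.4296 -0.3243  0.0342] yaw 0.19 twist total 0.0 shift total after twist [0.005 0.015 0.005] | before [0.005 0.015 0.005] q [-0.67  0.61  1.92  0.    0.62  0.71] F [-0.9  0.2  4.3] open 0.052 t 3.325
```

View pics/w2.png

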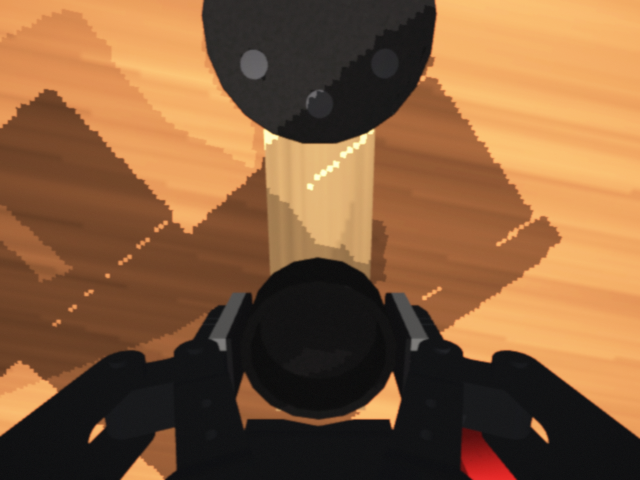

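The cup is gripped at an opening of 52 mm (w2: cup at (318,338) between the pads, disc untouched). Next I lift it and carry it over the hub.

{"method": "send_rows", "body": {
  "deltas": "1 0 0 -0.2 0; 1 0 0 -0.4 0; 1 0 0 -0.5 0; 1 0 0 -0.5 0; 1 0 0 -0.5 0; 1 0 0 -0.4 0; 1 0 0 0 0; 1 0 0 0 0",
  "squeeze": 40
}}

```text
time: 4.42
tool_pos: [0.4288, -0.3237, 0.1579]
ee_rot: [[0.982, 0.189, -0.0], [0.189, -0.982, 0.0], [-0.0, -0.0, -1.0]]
force: [0.2, -0.3, -1.9]
opening: 0.0515
```

```bash
python3 - <<'E'
from h import *
plan([.5314,-.0254,.16],.19)
E
```

```text
tcp [ 0.4288 -0.3237  0.1579] yaw 0.19 twist total 0.0 shift total after twist [ 3.142 -5.472 -0.04 ] | before [ 3.143 -5.471 -0.04 ] q [-0.67  0.4   1.88  0.    0.87  0.71] F [ 0.2 -0.3 -1.9] open 0.0515 t 4.425
```

{"method": "send_rows", "body": {
  "deltas": "1 0.2 -0.35 0 0; 1 0.4 -0.7 0 0; 1 0.4 -0.7 0 0; 1 0.4 -0.7 0 0; 1 0.4 -0.7 0 0; 1 0.4 -0.7 0 0; 1 0.4 -0.7 0 0; 1 0.3 -0.5 0 0"
}}

```text
time: 5.42
tool_pos: [0.5234, -0.046, 0.1574]
ee_rot: [[0.982, 0.19, -0.002], [0.19, -0.982, 0.0], [-0.002, -0.001, -1.0]]
force: [1.0, 0.2, -1.3]
opening: 0.0516
```

{"method": "send_rows", "body": {
  "deltas": "1 0.2 -0.35 0 0; 1 0.04 -0.07 0 0; 1 0 0 0 0; 1 0 0 0 0"
}}

```text
time: 5.92
tool_pos: [0.5313, -0.0266, 0.1582]
ee_rot: [[0.982, 0.188, -0.0], [0.188, -0.982, -0.0], [-0.0, 0.0, -1.0]]
force: [0.1, 0.3, 0.1]
opening: 0.0513
```

```bash
python3 - <<'E'
from h import *
plan([.5314,-.0254,.16],.19)
S=shot('scene','c3.png');D=shot('side','d3.png')
S=load('c3');D=load('d3')
o=robot.get_obs()['tool_pos']
a=[]
for d,z in((S,0),(D,0)):
    u,v=proj(d,[.5314,-.0254,.12]).astype(int);print(u,v)
    f=d['f'][max(v-45,0):v+45,u-50:u+50];a.append(cv2.resize(f,(400,360),interpolation=2));print(u-50,v-45)
cv2.imwrite('pics/cd3.png',np.hstack(a))
E
```

```text
tcp [ 0.5313 -0.0266  0.1582] yaw 0.189 twist total -0.001 shift total after twist [ 0.006 -0.023 -0.036] | before [ 0.006 -0.023 -0.036] q [-0.07  0.39  1.89 -0.    0.86  1.31] F [0.1 0.3 0.1] open 0.0513 t 5.925
314 230
264 185
324 207
274 162
```

View pics/cd3.png

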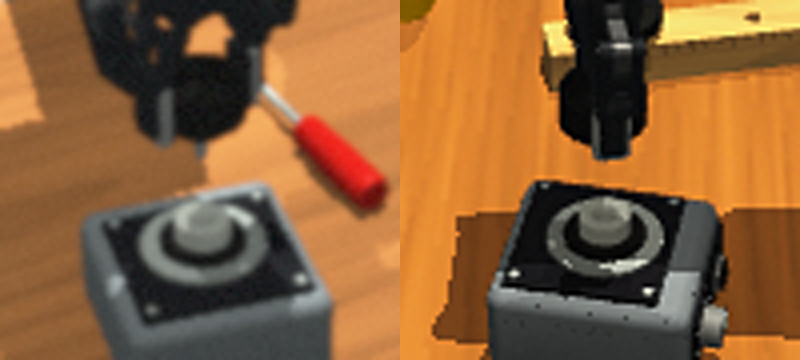

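Stem seen at scene (314.5,223), cup at side (325,187); comparing with the projected hub axis.

```bash
python3 - <<'E'
from h import *
S=load('c3');D=load('d3')
for z in (.095,.136,.142,.166,.178):print(z,proj(S,[.5314,-.0254,z]).round(1),proj(D,[.5314,-.0254,z]).round(1), proj(S,[.5334,-.0254,z]).round(1),proj(S,[.5314,-.0234,z]).round(1))
# cup dark extents per row
for d,x0,x1,rows in((D,300,360,range(180,198,3)),(S,290,345,range(203,219,3))):
    for v in rows:
        r=d['f'][v,x0:x1].max(1).astype(int);k=np.where(r<70)[0]+x0;print(v,k.min(),k.max(),(k.min()+k.max())/2)
for v in range(218,228):print(v,S['f'][v,306:324].sum(1).tolist())
E
```

```text
0.095 [315.  239.3] [324.5 215.4] [315.4 239.7] [315.8 239. ]
0.136 [314.5 224.5] [324.4 202. ] [314.9 224.9] [315.3 224.2]
0.142 [314.5 222.2] [324.4 200. ] [314.9 222.7] [315.3 222. ]
0.166 [314.2 213.2] [324.4 191.9] [314.6 213.7] [315. 213.]
0.178 [314.1 208.7] [324.4 187.8] [314.5 209.1] [314.9 208.4]
180 315 334 324.5
183 314 335 324.5
186 314 335 324.5
189 314 335 324.5
192 314 334 324.0
195 316 333 324.5
203 290 326 308.0
206 293 326 309.5
209 298 326 312.0
212 298 324 311.0
215 298 323 310.5
218 300 318 309.0
218 [236, 159, 112, 84, 67, 47, 51, 57, 67, 67, 63, 81, 124, 197, 271, 354, 418, 475]
219 [234, 197, 194, 178, 135, 112, 101, 80, 78, 96, 140, 194, 277, 361, 448, 472, 489, 501]
220 [257, 241, 266, 262, 245, 211, 177, 139, 150, 213, 306, 371, 446, 480, 503, 511, 510, 507]
221 [282, 283, 292, 295, 292, 280, 254, 235, 247, 308, 421, 477, 503, 504, 509, 506, 506, 507]
222 [306, 299, 305, 310, 300, 292, 281, 254, 269, 342, 458, 503, 508, 507, 501, 503, 500, 499]
223 [305, 301, 297, 305, 297, 293, 282, 277, 280, 371, 473, 498, 500, 508, 497, 496, 495, 494]
224 [304, 298, 302, 293, 298, 297, 290, 278, 312, 417, 486, 501, 501, 497, 494, 491, 490, 492]
225 [292, 299, 296, 301, 304, 286, 298, 297, 342, 444, 492, 498, 500, 491, 493, 490, 485, 486]
226 [297, 298, 293, 291, 286, 293, 298, 292, 318, 402, 478, 497, 488, 489, 486, 485, 483, 481]
227 [287, 292, 285, 298, 291, 293, 288, 286, 301, 366, 468, 487, 489, 487, 485, 483, 483, 473]
```

{"method": "send_rows", "body": {
  "deltas": "1 0 -0.026 0 0; 1 0 0 0.2 0; 1 0 0 0.2 0; 1 0 0 0.2 0; 1 0 0 0.2 0; 1 0 0 0.1 0; 1 0 0 0.1 0; 1 0 0 0 0"
}}

```text
time: 7.02
tool_pos: [0.5314, -0.0248, 0.1081]
ee_rot: [[0.982, 0.189, -0.0], [0.189, -0.982, -0.0], [-0.0, 0.0, -1.0]]
force: [-0.9, -2.4, -1.0]
opening: 0.0518
```

```bash
python3 - <<'E'
from h import *
plan([.5314,-.0254,.0972],.19)
print(robot.get_obs()['wrist_torque'])
E
```

```text
tcp [ 0.5314 -0.0248  0.1081] yaw 0.19 twist total 0.0 shift total after twist [-0.001  0.012  0.218] | before [-0.001  0.012  0.218] q [-0.07  0.47  1.91 -0.    0.76  1.31] F [-0.9 -2.4 -1. ] open 0.0518 t 7.025
[-0.343875    0.06898995 -0.05020289]
```

{"method": "send_rows", "body": {
  "deltas": "1 -0.006 0.015 0 0; 1 0 0 0.06 0; 1 0 0 0.06 0; 1 0 0 0.05 0; 1 0 0 0.03 0; 1 0 0 0 0"
}}

```text
time: 7.78
tool_pos: [0.5312, -0.0255, 0.0981]
ee_rot: [[0.982, 0.189, -0.0], [0.189, -0.982, -0.0], [-0.0, 0.0, -1.0]]
force: [-0.2, -4.5, -1.3]
opening: 0.0515
```

```bash
python3 - <<'E'
from h import *
plan([.5314,-.0254,.0972],.19)
print(robot.get_obs()['wrist_torque'])
E
```

```text
tcp [ 0.5312 -0.0255  0.0981] yaw 0.19 twist total 0.0 shift total after twist [ 0.004 -0.001  0.018] | before [ 0.004 -0.001  0.018] q [-0.07  0.49  1.92 -0.    0.74  1.31] F [-0.2 -4.5 -1.3] open 0.0515 t 7.775
[-0.7911187   0.07256301  0.02207053]
```

{"method": "send_rows", "body": {
  "deltas": "1 0 0.02 0 0; 1 0 0 0 0; 1 0 0 0.02 0; 1 0 0 0.02 0; 1 0 0 0 0"
}}

```text
time: 8.4
tool_pos: [0.5316, -0.0261, 0.0965]
ee_rot: [[0.982, 0.189, 0.0], [0.189, -0.982, 0.0], [0.0, -0.0, -1.0]]
force: [-1.7, 0.3, 4.7]
opening: 0.0514
```

{"method": "send_rows", "body": {
  "deltas": "-0.4 0 0 0 0; -0.7 0 0 0 0; -1 0 0 0 0; -1 0 0 0 0; -1 0 0 0 0; -1 0 0 0 0"
}}

```text
time: 9.15
tool_pos: [0.5315, -0.0263, 0.0963]
ee_rot: [[0.982, 0.189, 0.0], [0.189, -0.982, 0.0], [0.0, -0.0, -1.0]]
force: [-0.6, 0.3, 0.9]
opening: 0.0859
```

{"method": "send_rows", "body": {
  "deltas": "-1 0 0 -0.3 0; -1 0 0 -0.6 0; -1 0 0 -0.8 0; -1 0 0 -0.8 0; -1 0 0 -0.5 0; -1 0 0 0 0"
}}

```text
time: 9.9
tool_pos: [0.5329, -0.0264, 0.2493]
ee_rot: [[0.982, 0.189, 0.006], [0.189, -0.982, -0.0], [0.005, 0.001, -1.0]]
force: [0.5, -0.8, -0.4]
opening: 0.0854
```

```bash
python3 - <<'E'
from h import *
plan([.592,.2355,.25],.19)
shot('wrist','w4.png');shot('scene','c4.png');shot('side','d4.png')
W,S,D=load('w4'),load('c4'),load('d4')
a=[]
for d in(S,D,W):
    u,v=proj(d,[.5314,-.0254,.105]).astype(int);k=40 if d is not W else 80
    print(u,v);a.append(cv2.resize(d['f'][v-k:v+k,u-k:u+k],(260,260),interpolation=2))
cv2.imwrite('pics/cd4.png',np.hstack(a))
for d in(S,D,W):
    u,v=proj(d,[.5314,-.0254,.117]).astype(int);k=16 if d is not W else 60
    f=d['f'][v-k:v+k,u-k:u+k].astype(int);m=((f.max(2)<60)&(f.max(2)-f.min(2)<20)).astype(np.uint8)
    n,l,st,c=cv2.connectedComponentsWithStats(m);i=1+st[1:,4].argmax();q=c[i]+[u-k,v-k];print(st[i],q,onz(d,*q,.117),proj(d,[.5314,-.0254,.117]))
E
```

```text
tcp [ 0.5329 -0.0264  0.2493] yaw 0.19 twist total 0.0 shift total after twist [ 2.151 -4.92  -0.009] | before [ 2.152 -4.92  -0.009] q [-0.07  0.26  1.82  0.    1.05  1.31] F [ 0.5 -0.8 -0.4] open 0.0854 t 9.9
314 235
324 212
317 226
[  6   7  26  25 407] [314.77149877 233.002457  ] [ 0.53675932 -0.02806137  0.117     ] [314.73390993 231.39636776]
[  0   6  32  26 540] [323.08148148 211.16296296] [ 0.53447908 -0.0144451   0.117     ] [324.46012767 208.26242139]
[   0    0  120  114 8962] [321.26456148 220.64929703] [ 0.53870207 -0.02654396  0.117     ] [317.83941867 229.92150344]
```

View pics/cd4.png

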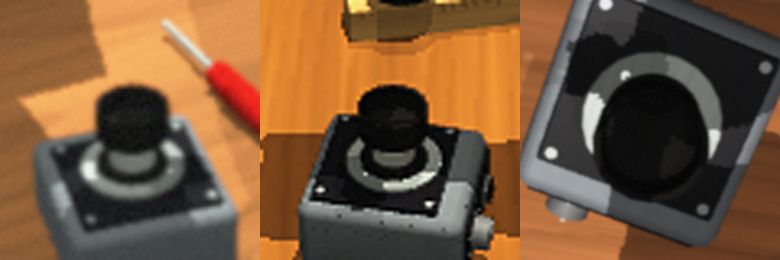

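The cup is seated upright on the hub. Its silhouette centres, scene (315.1,231.2) and side (324.8,208.2), match the seated prediction (314.7,231.4)/(324.5,208.3) to half a pixel. Next is the bottle.

```bash
python3 - <<'E'
from h import *
D=load('side0')
for n,u,v,z in(('hopper',243,297,0),('hopper',244,237,.075),('hopper t',243,275,.075),('silo',258,381,0),('silo',212,390,0),('silo',250,356,0)):print(n,onz(D,u,v,z))
plan([.5905,.2355,.2],.8)
E
```

```text
hopper [0.71534439 0.15520708 0.        ]
hopper [0.72086413 0.03302116 0.075     ]
hopper t [0.70763082 0.15803911 0.075     ]
silo [0.65740268 0.37878904 0.        ]
silo [0.7459275  0.40099516 0.        ]
silo [6.80365913e-01 3.18646855e-01 1.11022302e-16]
tcp [ 0.5308 -0.0263  0.2457] yaw 0.19 twist total -0.776 shift total after twist [ 4.589 -2.79   0.911] | before [ 2.163 -4.915  0.914] q [-0.07  0.27  1.82 -0.    1.05  1.31] F [-0.8 -0.1 -0.4] open 0.0853 t 10.05
```

{"method": "send_rows", "body": {
  "deltas": "-1 0 0 0 -0.194; -1 0 0 0 -0.194; -1 0 0 0 -0.194; -1 0 0 0 -0.194; -1 0.65 -0.4 0 0; -1 0.65 -0.4 0 0; -1 0.65 -0.4 0 0; -1 0.65 -0.4 0 0"
}}

```text
time: 11.05
tool_pos: [0.5641, 0.1237, 0.2447]
ee_rot: [[0.697, 0.717, -0.003], [0.717, -0.697, -0.001], [-0.002, -0.002, -1.0]]
force: [0.7, -0.6, -0.4]
opening: 0.0854
```

{"method": "send_rows", "body": {
  "deltas": "-1 0.65 -0.4 0.2 0; -1 0.65 -0.4 0.3 0; -1 0.55 -0.3 0.3 0; -1 0.14 -0.09 0.1 0; -1 0 0 0 0; -1 0 0 0 0"
}}

```text
time: 11.8
tool_pos: [0.5913, 0.2345, 0.2015]
ee_rot: [[0.698, 0.717, -0.0], [0.717, -0.698, -0.0], [-0.0, 0.0, -1.0]]
force: [0.3, -0.5, 0.7]
opening: 0.0853
```

```bash
python3 - <<'E'
from h import *
plan([.5905,.2355,.027],.8)
shot('wrist','w5.png');d=load('w5');print(proj(d,[.5905,.2355,.094]),proj(d,[.5905,.2355,.058]))
E
```

```text
tcp [0.5913 0.2345 0.2015] yaw 0.799 twist total -0.001 shift total after twist [ 0.005 -0.026  3.489] | before [ 0.005 -0.026  3.489] q [ 0.36  0.47  1.63 -0.    1.04  1.13] F [ 0.3 -0.5  0.7] open 0.0853 t 11.8
[318.77082472 237.44678357] [318.72437475 224.6151951 ]
```

View pics/w5.png

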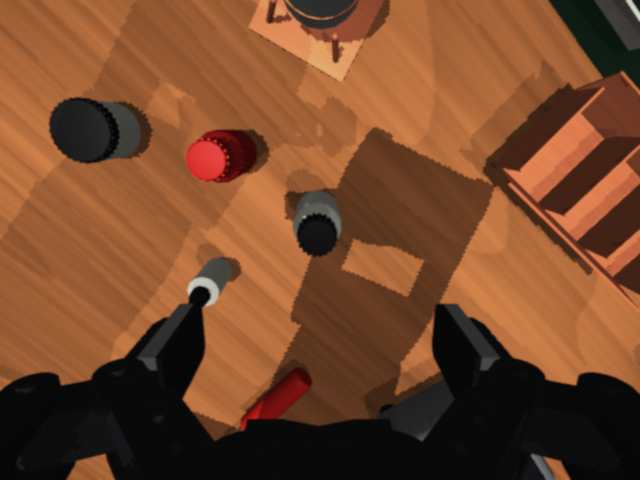

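Wrist view: bottle cap at (316.5,235), about 1.5 mm from prediction. The dropper (205,290), red bottle (210,158) and jar (85,130) are clear of the jaws.

{"method": "send_rows", "body": {
  "deltas": "-1 0.02 -0.045 0.4 0; -1 0 0 0.6 0; -1 0 0 0.6 0; -1 0 0 0.6 0; -1 0 0 0.6 0; -1 0 0 0.45 0; -1 0 0 0.24 0; -1 0 0 0 0"
}}

```text
time: 12.85
tool_pos: [0.5901, 0.2376, 0.0261]
ee_rot: [[0.697, 0.717, -0.001], [0.717, -0.697, -0.0], [-0.001, -0.001, -1.0]]
force: [0.3, -0.8, 0.7]
opening: 0.0858
```

{"method": "send_rows", "body": {
  "deltas": "0 0 0 0 0; 0.3 0 0 0 0; 1 0 0 0 0; 1 0 0 0 0; 1 0 0 0 0; 1 0 0 0 0",
  "squeeze": 60
}}

```text
time: 13.6
tool_pos: [0.5912, 0.238, 0.028]
ee_rot: [[0.697, 0.717, 0.002], [0.717, -0.697, 0.001], [0.002, 0.001, -1.0]]
force: [0.1, -0.8, 5.1]
opening: 0.0363
```

```bash
python3 - <<'E'
from h import *
plan([.5905,.2355,.16],.8)
shot('wrist','w6.png')
E
```

```text
tcp [0.5912 0.238  0.028 ] yaw 0.8 twist total -0.0 shift total after twist [-0.042  0.027 -2.641] | before [-0.042  0.027 -2.641] q [ 0.36  0.71  1.69 -0.    0.74  1.14] F [ 0.1 -0.8  5.1] open 0.0363 t 13.6
```

View pics/w6.png

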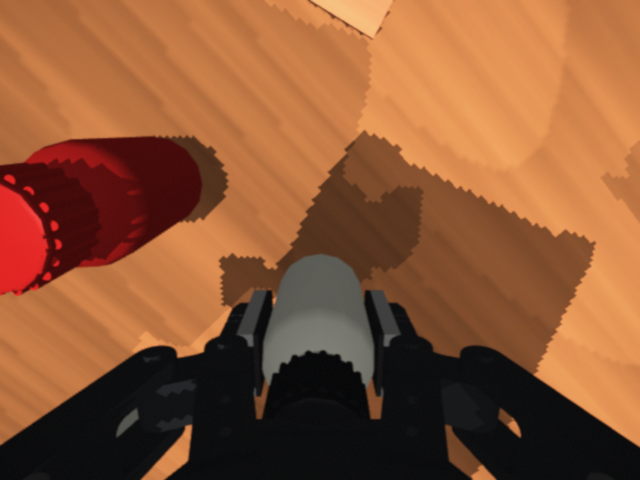

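{"method": "send_rows", "body": {
  "deltas": "1 0 0 -0.2 0; 1 0 0 -0.5 0; 1 0 0 -0.6 0; 1 0 0 -0.7 0; 1 0 0 -0.7 0; 1 0 0 -0.5 0; 1 0 0 -0.2 0; 1 0 0 0 0"
}}

```text
time: 14.65
tool_pos: [0.5905, 0.2378, 0.1972]
ee_rot: [[0.697, 0.717, 0.001], [0.717, -0.697, 0.0], [0.001, 0.0, -1.0]]
force: [-0.2, 1.1, -1.2]
opening: 0.0363
```

```bash
python3 - <<'E'
from h import *
plan([.5316,-.0261,.2],.8)
E
```

```text
tcp [0.5905 0.2378 0.1972] yaw 0.8 twist total -0.0 shift total after twist [-4.608  2.832 -0.058] | before [-4.607  2.834 -0.058] q [0.36 0.48 1.63 0.   1.03 1.14] F [-0.2  1.1 -1.2] open 0.0363 t 14.65
```

{"method": "send_rows", "body": {
  "deltas": "1 -0.3 0.2 0 0; 1 -0.65 0.4 0 0; 1 -0.65 0.4 0 0; 1 -0.65 0.4 0 0; 1 -0.65 0.4 0 0; 1 -0.65 0.4 0 0; 1 -0.5 0.3 0 0; 1 -0.4 0.23 0 0"
}}

```text
time: 15.65
tool_pos: [0.5314, -0.0189, 0.1955]
ee_rot: [[0.698, 0.716, -0.003], [0.716, -0.698, -0.0], [-0.002, -0.002, -1.0]]
force: [0.2, 0.4, -1.3]
opening: 0.0364
```

{"method": "send_rows", "body": {
  "deltas": "1 -0.158 0.104 0 0; 1 0 0 0 0; 1 0 0 0 0; 1 0 0 0 0"
}}

```text
time: 16.15
tool_pos: [0.5316, -0.0255, 0.1967]
ee_rot: [[0.696, 0.718, -0.0], [0.718, -0.696, 0.0], [0.0, -0.0, -1.0]]
force: [-0.8, 1.6, -0.6]
opening: 0.0362
```

```bash
python3 - <<'E'
from h import *
plan([.5316,-.0261,.2],.8)
for n,f in(('wrist','w7.png'),('scene','c7.png'),('side','d7.png')):shot(n,f)
W,S,D=load('w7'),load('c7'),load('d7')
a=[]
for d in(S,D):
    u,v=proj(d,[.5316,-.0261,.15]).astype(int);k=40
    print(u-k,v-k);a.append(cv2.resize(d['f'][v-k:v+k,u-k:u+k],(400,400),interpolation=2))
for z in(.107,.117,.129,.17,.19,.22):print(z,proj(S,[.5316,-.0261,z]).round(1),proj(D,[.5316,-.0261,z]).round(1))
cv2.imwrite('pics/cd7.png',np.hstack(a))
for d,x0,x1,rows in((D,295,355,range(170,205,3)),(S,285,345,range(190,228,3))):
    for v in rows:
        r=d['f'][v,x0:x1].astype(int);k=np.where((r.max(1)-r.min(1)<40)&(r.max(1)>95))[0]+x0
        if len(k)>3:print(v,k.min(),k.max(),(k.min()+k.max())/2,len(k))
E
```

```text
tcp [ 0.5316 -0.0255  0.1967] yaw 0.801 twist total 0.001 shift total after twist [-0.008  0.008 -0.065] | before [-0.008  0.008 -0.065] q [-0.07  0.33  1.86  0.    0.95  0.7 ] F [-0.8  1.6 -0.6] open 0.0362 t 16.15
274 179
284 157
0.107 [314.6 235.1] [324.4 211.3]
0.117 [314.5 231.5] [324.4 208.1]
0.129 [314.4 227.2] [324.4 204.1]
0.17 [313.9 211.9] [324.3 190.4]
0.19 [313.7 204.1] [324.3 183.4]
0.22 [313.4 192.3] [324.2 172.8]
170 317 326 321.5 10
173 319 325 322.0 7
176 321 325 323.0 5
179 320 325 322.5 6
182 321 325 323.0 5
185 321 325 323.0 5
188 320 326 323.0 7
190 317 321 319.0 5
193 316 321 318.5 6
196 305 320 312.5 5
199 305 320 312.5 5
202 304 325 314.5 7
205 305 328 316.5 9
208 305 332 318.5 19
211 305 335 320.0 19
214 307 337 322.0 12
```

View pics/cd7.png

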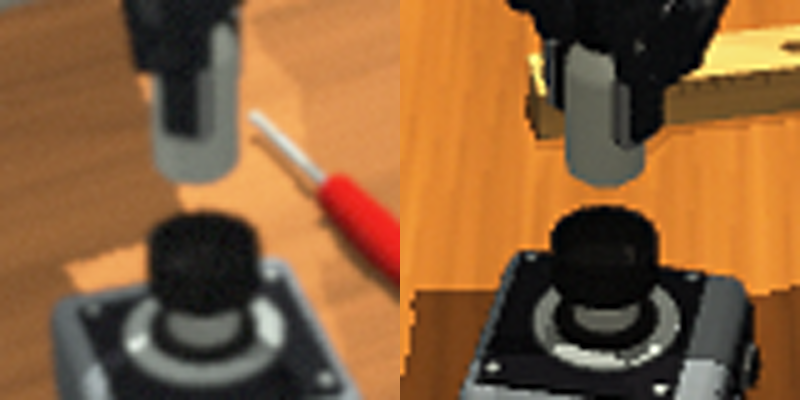

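The bottle hangs at scene 313.4 / side 325.0, against the cup axis at 314.9 / 325.1. That means a shift of about 1.5–2 mm in +y, then I lower it.

{"method": "send_rows", "body": {
  "deltas": "1 0.022 -0.021 0 0; 1 0 0 0.2 0; 1 0 0 0.25 0; 1 0 0 0.2 0; 1 0 0 0.15 0; 1 0 0 0.1 0; 1 0 0 0.1 0; 1 0 0 0 0"
}}

```text
time: 17.3
tool_pos: [0.5314, -0.0247, 0.1465]
ee_rot: [[0.697, 0.717, -0.0], [0.717, -0.697, 0.0], [-0.0, -0.0, -1.0]]
force: [0.9, 0.7, -0.7]
opening: 0.0363
```

{"method": "send_rows", "body": {
  "deltas": "1 0 0 0.06 0; 1 0 0 0.05 0; 1 0 0 0 0"
}}

```text
time: 17.68
tool_pos: [0.5314, -0.0247, 0.1412]
ee_rot: [[0.697, 0.717, -0.0], [0.717, -0.697, 0.0], [-0.0, -0.0, -1.0]]
force: [0.2, -0.5, -1.6]
opening: 0.0363
```

```bash
python3 - <<'E'
from h import *
plan([.5316,-.0261,.138],.8)
print(robot.get_obs()['wrist_torque'])
E
```

```text
tcp [ 0.5314 -0.0247  0.1412] yaw 0.8 twist total -0.001 shift total after twist [-0.018  0.023  0.064] | before [-0.018  0.023  0.064] q [-0.07  0.42  1.9   0.    0.83  0.7 ] F [ 0.2 -0.5 -1.6] open 0.0363 t 17.675
[ 0.04666392 -0.00770822 -0.00475952]
```

{"method": "send_rows", "body": {
  "deltas": "1 0 0 0.03 0; 1 0 0 0.03 0; 1 0 0 0.03 0; 1 0 0 0 0",
  "squeeze": 80
}}

```text
time: 18.18
tool_pos: [0.5317, -0.0246, 0.137]
ee_rot: [[0.697, 0.717, 0.0], [0.717, -0.697, 0.0], [0.0, 0.0, -1.0]]
force: [-2.2, 0.5, 4.5]
opening: 0.0358
```

{"method": "send_rows", "body": {
  "deltas": "1 0 0 0.03 0; 1 0 0 0.03 0; 1 0 0 0.03 0; 1 0 0 0 0"
}}

```text
time: 18.68
tool_pos: [0.5317, -0.0246, 0.1327]
ee_rot: [[0.697, 0.717, 0.0], [0.717, -0.697, 0.0], [0.0, 0.0, -1.0]]
force: [-1.7, 0.2, 8.2]
opening: 0.0359
```

{"method": "send_rows", "body": {
  "deltas": "1 0 0 0.03 0; 1 0 0 0.03 0; 1 0 0 0.02 0; 1 0 0 0 0; 1 0 0 0 0"
}}

```text
time: 19.3
tool_pos: [0.5321, -0.0245, 0.1307]
ee_rot: [[0.697, 0.717, 0.001], [0.717, -0.697, 0.0], [0.001, 0.001, -1.0]]
force: [-7.5, 1.6, 28.5]
opening: 0.0359
```

{"method": "send_rows", "body": {
  "deltas": "1 0 0 0.02 0; 1 0 0 0.02 0; 1 0 0 0 0; 1 0 0 0 0"
}}

```text
time: 19.8
tool_pos: [0.5324, -0.0244, 0.1305]
ee_rot: [[0.697, 0.717, 0.002], [0.717, -0.697, 0.0], [0.002, 0.001, -1.0]]
force: [-12.6, 2.6, 45.8]
opening: 0.0365
```

{"method": "send_rows", "body": {
  "deltas": "1 0 0 -0.02 0; 1 0 0 -0.02 0; 1 0 0 0 0; 1 0 0 0 0"
}}

```text
time: 20.3
tool_pos: [0.5321, -0.0245, 0.1307]
ee_rot: [[0.697, 0.717, 0.001], [0.717, -0.697, 0.0], [0.001, 0.001, -1.0]]
force: [-7.3, 1.7, 27.7]
opening: 0.036
```

```bash
python3 - <<'E'
from h import *
plan([.5316,-.0261,.13],.8)
for n,f in(('scene','c8.png'),('side','d8.png')):shot(n,f)
S,D=load('c8'),load('d8')
a=[]
for d in(S,D):
    u,v=proj(d,[.5316,-.0261,.12]).astype(int);k=40
    print(u-k,v-k);a.append(cv2.resize(d['f'][v-k:v+k,u-k:u+k],(400,400),interpolation=2))
for z in(.075,.087,.097,.109,.117,.121,.129,.158):print(z,proj(S,[.5316,-.0261,z]).round(1),proj(D,[.5316,-.0261,z]).round(1))
cv2.imwrite('pics/cd8.png',np.hstack(a))
E
```

```text
tcp [ 0.5321 -0.0245  0.1307] yaw 0.799 twist total -0.001 shift total after twist [-0.029  0.015  0.014] | before [-0.029  0.016  0.014] q [-0.07  0.43  1.9   0.    0.8   0.7 ] F [-7.3  1.7 27.7] open 0.036 t 20.3
274 190
284 167
0.075 [314.9 246.4] [324.4 221.5]
0.087 [314.8 242.2] [324.4 217.7]
0.097 [314.7 238.7] [324.4 214.5]
0.109 [314.6 234.4] [324.4 210.7]
0.117 [314.5 231.5] [324.4 208.1]
0.121 [314.5 230.1] [324.4 206.8]
0.129 [314.4 227.2] [324.4 204.1]
0.158 [314.1 216.4] [324.3 194.4]
```

View pics/cd8.png

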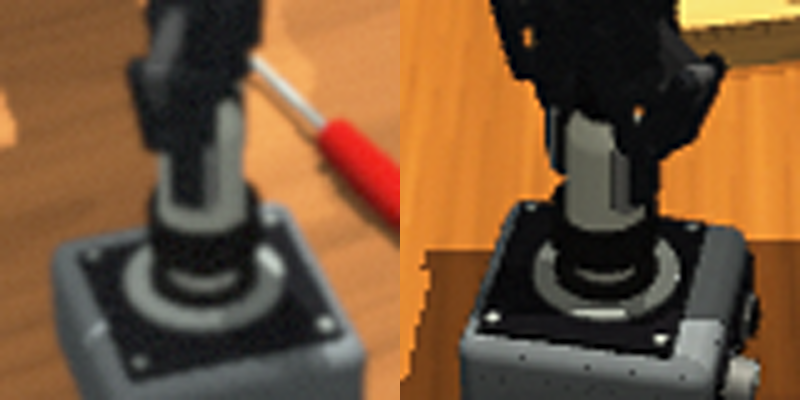

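```bash
python3 - <<'E'
from h import *
for n,c,r in(('d7',324,range(204,228)),('d8',324,range(204,228)),('c7',314,range(222,254)),('c8',314,range(222,254))):
    f=load(n)['f'];print(n,r[0],[int(f[v,c-2:c+4].mean()) for v in r])
E
```

```text
d7 204 [9, 11, 15, 16, 15, 16, 11, 11, 8, 9, 10, 10, 9, 9, 6, 100, 85, 84, 88, 37, 10, 8, 5, 95]
d8 204 [79, 79, 79, 79, 77, 90, 92, 92, 97, 27, 8, 8, 8, 9, 9, 9, 6, 34, 93, 39, 9, 9, 6, 45]
c7 222 [29, 21, 17, 19, 18, 21, 26, 26, 25, 24, 24, 24, 22, 18, 19, 20, 17, 18, 18, 26, 66, 108, 112, 110, 108, 93, 54, 29, 25, 62, 113, 134]
c8 222 [58, 56, 56, 56, 56, 56, 55, 56, 60, 74, 97, 113, 116, 108, 67, 30, 18, 19, 15, 17, 20, 19, 26, 66, 102, 93, 54, 27, 22, 62, 112, 131]
```

Pressing lowered the cup's lower edge by 2.7 px (side) and 3.0 px (scene), where an 8 mm travel predicts 2.6 and 2.9. So the hub is at its stop, and I'm handing in.

```bash
python3 - <<'E'
from h import *
print(robot.hand_in())
plan([.5316,-.0261,.13],.8)
E
```

```text
the job is handed in; nothing more can be done
None
the job is handed in; nothing more can be done
```

I handed the job in at about 20.4 s, well inside the 64 s limit, with the arm still holding the bottle pressed down in the cup. No verdict was reported.

- **Cup:** I took the cup head from the rest block, fitted it in the hub bore and let go. In both fixed cameras it matched the fully seated position to about half a pixel. The stem met a sideways force of up to 4.5 N on the way in, and I cleared it with small shifts of about 1 mm.
- **Bottle:** I gripped the white screw-capped bottle and lowered it into the well. The tool height was within about 1 mm of that expected with its base on the cup's floor, and it looked upright.
- **Press:** Push force rose steadily with the spring, then jumped at the stop. The cup's lower edge dropped 2.7 px (side) and 3.0 px (scene), where 8 mm of travel predicts 2.6 and 2.9. The final push is about 28 N.
- **Less clean:** The push peaked briefly at 46 N (measured at the wrist, acting through the bottle) before I backed off. About 7 N of sideways force remains. I saw no bystander move in the views I looked at, but did not measure their positions at the end.

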